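# Find the full coil tin on the revolving counter display

## Task

The revolving display on the shop counter has three identical closed tins of spare steel coils in its left-hand bay; two have already been sold from and one is still full. Turn the display one click counter-clockwise so that the tins come round to face you, then find the full tin, the heaviest, by feel, and hold it up upright and still for the customer, well clear above everything on the display. Finish while holding it up; the other two tins stay standing in their bay, the display stays clicked home, the other goods on it stay upright on it, and nothing on the counter is pushed about.

Things in the scene. Friction and masses are not known exactly. Their poses are not given: they have to be found in the camera images.
- deck (a joint): turn of the display's deck, rad, counter-clockwise from above positive. It clicks home every quarter turn: 0 at the start, 1.571 one position on. Once past half way it pulls itself to the next home. Pushed at the rim it needs about 4 N. At home it gives a little under a push and springs back
- deck_top (a point): centre of the deck's upper face, on the turning axis, 45 mm above the counter; the frame turns with the deck, z up. The deck is a white disc 360 mm across with a dark edge. The tins' bay is on this frame's +y side: at the start on the robot's left (+y, within 0.3 rad), one position on, counter-clockwise, it faces the robot (-x)
- display: the revolving display; origin on the axis, at the counter. Fixed steel foot 270 mm across under the deck. On the deck four wooden dividers, 8 mm thick, 45 mm high, run 28 to 170 mm from the axis at 45, 135, 225, 315 degrees from deck_top's x axis and part four bays; they may be pushed to turn the deck. Square post in the middle, 50 mm wide, 94 mm high
- tin_a: one of three tins that look alike: closed cylinder 50 mm across, 84 mm tall, steel lid (the top 20 mm), blue band with a yellow stripe. Origin at the centre of the underside, z up the tin. 0.1 to 0.5 kg; the full one, which may be any of the three, is at least 0.1 kg heavier than the others. They stand in one bay on an arc 140 mm from the axis, 27 degrees apart (about 15 mm between)
- tin_b: one of three tins that look alike: closed cylinder 50 mm across, 84 mm tall, steel lid (the top 20 mm), blue band with a yellow stripe. Origin at the centre of the underside, z up the tin. 0.1 to 0.5 kg; the full one, which may be any of the three, is at least 0.1 kg heavier than the others
- tin_c: one of three tins that look alike: closed cylinder 50 mm across, 84 mm tall, steel lid (the top 20 mm), blue band with a yellow stripe. Origin at the centre of the underside, z up the tin. 0.1 to 0.5 kg; the full one, which may be any of the three, is at least 0.1 kg heavier than the others
- carton_orange: orange and yellow carton, 45 x 45 x 66 mm, loose, origin at the centre of its underside; stands on the deck in the bay that faces the robot at the start, on the side of the tins' bay; the other side of that bay, beside the 225 degree divider, is free; leave it standing
- carton_green: green carton with a white patch, 50 x 40 x 68 mm, loose, origin at the centre of its underside; on the deck, in the bay across from the tins; leave it standing
- bottle_amber: amber dropper bottle with a black cap, 36 across x 70 tall mm, loose, origin at the centre of its underside; on the deck, in the fourth bay; leave it standing
- bottle_green: green dropper bottle with a black cap, 36 across x 70 tall mm, loose, origin at the centre of its underside; on the counter to the left; leave it standing
- carton_white: white carton with a red patch, 60 x 90 x 45 mm, loose, origin at the centre of its underside; on the counter to the right; leave it standing
- tape_roll: yellow roll of tape lying flat, 84 mm across, 24 mm high, origin at the centre of its underside; on the counter to the right; leave it alone
- stapler: red and black stapler, 130 x 34 x 45 mm, lying along its x; on the counter to the left; leave it alone

How it is judged (in metres and radians):
On the way, in this order (a step that is already met when the one before it is completed fails the run):
1. the display is turned one click on and has come home, with all three tins standing in their bay (value of joint deck between 1.48 and 1.66 rad and z of tin_a in the frame of deck_top between -0.006 and 0.008 m and y of tin_a in the frame of deck_top between 0.095 and 0.18 m and x of tin_a in the frame of deck_top between -0.095 and 0.095 m and angle between each of tin_a, tin_b, tin_c's own z axis and vertical below 0.15 rad and z of tin_b in the frame of deck_top between -0.006 and 0.008 m and y of tin_b in the frame of deck_top between 0.095 and 0.18 m and x of tin_b in the frame of deck_top between -0.095 and 0.095 m and z of tin_c in the frame of deck_top between -0.006 and 0.008 m and y of tin_c in the frame of deck_top between 0.095 and 0.18 m and x of tin_c in the frame of deck_top between -0.095 and 0.095 m), for 0.3 s.
2. with the display home, one of the tins is lifted clear of the deck (value of joint deck between 1.48 and 1.66 rad and ((z of tin_a in the frame of deck_top above 0.012 m and contact force between the fingers and tin_a above 1 N) or (z of tin_b in the frame of deck_top above 0.012 m and contact force between the fingers and tin_b above 1 N) or (z of tin_c in the frame of deck_top above 0.012 m and contact force between the fingers and tin_c above 1 N))), for 0.2 s.
At the end, for the whole second after the job is handed in: The heaviest tin is in the fingers, underside over 100 mm above the deck, upright within 14 degrees, still, touching nothing else; the other two stand upright on the deck in their bay, released; the deck is within 0.09 rad of one position on (value of joint deck between 1.48 and 1.66 rad and (((z of tin_a in the frame of deck_top above 0.1 m and angle between tin_a's own z axis and vertical below 0.25 rad and contact force between the fingers and tin_a above 1 N and linear speed of tin_a below 0.03 m/s and contact force between tin_a and display below 0.05 N and contact force between tin_a and tin_b below 0.05 N and contact force between tin_a and tin_c below 0.05 N) and (z of tin_b in the frame of deck_top between -0.006 and 0.008 m and y of tin_b in the frame of deck_top between 0.095 and 0.18 m and x of tin_b in the frame of deck_top between -0.095 and 0.095 m and angle between tin_b's own z axis and vertical below 0.15 rad and linear speed of tin_b below 0.02 m/s and contact force between the fingers and tin_b below 0.05 N and contact force between tin_b and display below 3 N) and (z of tin_c in the frame of deck_top between -0.006 and 0.008 m and y of tin_c in the frame of deck_top between 0.095 and 0.18 m and x of tin_c in the frame of deck_top between -0.095 and 0.095 m and angle between tin_c's own z axis and vertical below 0.15 rad and linear speed of tin_c below 0.02 m/s and contact force between the fingers and tin_c below 0.05 N and contact force between tin_c and display below 3 N)) or ((z of tin_b in the frame of deck_top above 0.1 m and angle between tin_b's own z axis and vertical below 0.25 rad and contact force between the fingers and tin_b above 1 N and linear speed of tin_b below 0.03 m/s and contact force between tin_b and display below 0.05 N and contact force between tin_b and tin_a below 0.05 N and contact force between tin_b and tin_c below 0.05 N) and (z of tin_a in the frame of deck_top between -0.006 and 0.008 m and y of tin_a in the frame of deck_top between 0.095 and 0.18 m and x of tin_a in the frame of deck_top between -0.095 and 0.095 m and angle between tin_a's own z axis and vertical below 0.15 rad and linear speed of tin_a below 0.02 m/s and contact force between the fingers and tin_a below 0.05 N and contact force between tin_a and display below 3 N) and (z of tin_c in the frame of deck_top between -0.006 and 0.008 m and y of tin_c in the frame of deck_top between 0.095 and 0.18 m and x of tin_c in the frame of deck_top between -0.095 and 0.095 m and angle between tin_c's own z axis and vertical below 0.15 rad and linear speed of tin_c below 0.02 m/s and contact force between the fingers and tin_c below 0.05 N and contact force between tin_c and display below 3 N)) or ((z of tin_c in the frame of deck_top above 0.1 m and angle between tin_c's own z axis and vertical below 0.25 rad and contact force between the fingers and tin_c above 1 N and linear speed of tin_c below 0.03 m/s and contact force between tin_c and display below 0.05 N and contact force between tin_c and tin_a below 0.05 N and contact force between tin_c and tin_b below 0.05 N) and (z of tin_a in the frame of deck_top between -0.006 and 0.008 m and y of tin_a in the frame of deck_top between 0.095 and 0.18 m and x of tin_a in the frame of deck_top between -0.095 and 0.095 m and angle between tin_a's own z axis and vertical below 0.15 rad and linear speed of tin_a below 0.02 m/s and contact force between the fingers and tin_a below 0.05 N and contact force between tin_a and display below 3 N) and (z of tin_b in the frame of deck_top between -0.006 and 0.008 m and y of tin_b in the frame of deck_top between 0.095 and 0.18 m and x of tin_b in the frame of deck_top between -0.095 and 0.095 m and angle between tin_b's own z axis and vertical below 0.15 rad and linear speed of tin_b below 0.02 m/s and contact force between the fingers and tin_b below 0.05 N and contact force between tin_b and display below 3 N)))); the arm keeps its last pose, push and grip.
It fails at once if a tin is tipped over or falls off the display (angle between any of tin_a, tin_b, tin_c's own z axis and vertical above 0.7 rad or height (world z) of any of tin_a, tin_b, tin_c below 0.03 m).
It fails at once if other goods on the display are knocked over or off it (angle between any of carton_orange, carton_green, bottle_amber's own z axis and vertical above 0.6 rad or height (world z) of any of carton_orange, carton_green, bottle_amber below 0.03 m).
It fails at once if something on the counter is shifted more than 3 cm (distance of any of bottle_green, carton_white, tape_roll, stapler from where it was at the start of the episode above 0.03 m).
It also fails if it takes over 72 s, if anything falls off the work surface, if the arm or the gripper's body presses on something with over 40 N, if the wrist force passes 120 N, or if a joint passes its speed limit or range.

## Robot

A 6-joint arm with a two-finger parallel gripper is mounted at the origin on the work surface. World frame = base frame: x ahead of the robot, y to its left, z up, the work surface at z = 0. Lengths are in mm, angles in rad, forces in N, time in s.
With the tool pointing down it reaches from about 275 to 750 mm from the base axis. Payload 10.2 kg.
Tool frame: the origin (TCP) lies where the fingers leave the gripper's body, on its centre line; the fingertips stand 73 mm ahead of it and the grasp point (between the pads) lies 54 mm ahead of it (ctrl.tip_extent is the z of the fingertips in the tool frame, in mm); z points along the fingers, y is the line along which they close (so a half turn about z gives the same grasp; the last joint's range is limited). The gripper opens to 85 mm and grips with 20 to 120 N. Pads are 22 mm wide; open, the fingers measure 114 mm over their backs; the gripper's body (76 mm by 85 mm) begins 54 mm behind the grasp point. The pads swing forward as they close: fully open they stand 13 mm farther back than shut.
Start: joints at [-1.392, 0.313, 1.498, -0, 1.331, -0.223], TCP at [205.303, -483.2, 303.894] pointing down, gripper open.
Joint ranges: [-2.94, 2.94], [-0.97, 2.17], [0.19, 2.56], [-1.23, 4.37], [0.02, 3.11], [-2.88, 2.88]. Speed limits (rad/s): [2.39, 2.39, 3.01, 3.14, 3.14, 3.14].

## Interface

Orientations are given as a unit quaternion [w, x, y, z].
In Python, from rig import readout, cams, order, ctrl gives the robot as it stands.
- The arm moves only by the shell command python3 -m handwheel [OPENING] [FORCE], which reads ROWS from standard input. ROWS is a JSON list of rows, 1 to 8 of them, each an object with the fields d (a list: dx, dy, dz in normalised numbers (1 is 750 mm)), r (a list: a rotation vector rx, ry, rz in parts of the range, where 1.0 means 4 rad); a field left out counts as zero; each row is the pose to reach, as a shift and turn from the pose commanded when the command began, along the tool's axes at that moment; what a row does not reach only later rows make up. A row lasts 1/10 s, in which the tool goes at most 50 mm and 0.15 rad, less where a joint would pass 70% of its speed; a pose out of reach is approached as far as the arm can. OPENING is the opening from 0.0 (shut) to 1.0 (fully open), set as the command begins (- or left out keeps the last). The fingers move at their own pace and stop on an object; FORCE is the grip in N (left out, the last holds). Time passes only in rows, so rows that do not move let the fingers close. It prints the time, the measured TCP pose, the force, the opening and the grip force at its end. A shift or turn number past 1, either way, is cut back to 1. Input that does not fit is refused with a message, and nothing moves.
- readout.sense(): the state, without advancing time (a new reading comes with each control period).
- cams.capture(name): name is "side" or "top" or "wrist"; returns (picture, depth): 480x640x3 uint8, red, green, blue; 480x640 float32, mm along the optical axis (not along the pixel's ray), 0 where there is no reading.
- cams.calibration(name): a dict with "fx", "fy", "cx", "cy" (pixels), "position" and "attitude" of the camera in the world. Camera axes: x right, y down, z forward; pixel columns grow to the right and rows downward; lengths in mm; the calibration is good to about 2 mm. A picture is of the moment at which its call begins: read the wrist's pose just before it. calibration takes no time and is no camera call; for the wrist camera it gives the pose at the moment of the call.
- order.finish_job(): hands the job in; it is judged then, once.
Trained networks look in the newest picture that a camera, given by its name, has taken for a name from the list of things; names that differ only in an ending like _2 or _b are one class to them, and where a whole thing is asked for, a point or a joint stands for the part that bears it (a point fixed in the world has none). Each returns a list of dicts, best first, with "p" (0 to 1); they miss things now and then, are a little off and sometimes report something else, mostly with a low value. They report only what shows in the picture. A call takes as long as a camera call.
- cams.trace(target, camera): "pixels" (480x640 bool, what is visible of it) and "bbox" ([left, top, right, bottom] in pixels, round what is visible of it).
- cams.spot_point(target, camera): "uv" ([column, row] in pixels: a listed point, or the origin of a listed thing).
The state is a dict: "time_s": time; "joints": joint angles; "dq": joint speeds; "tau": joint torques, N m; "eef_pos": TCP position; "ee_rot": TCP orientation; "force": force on the tool from outside, world axes, zero at the start; "wrist_torque": the same for the moment, N m; "grip_width": opening from 0.0 (shut) to 1.0 (fully open); "grip_force": force on a finger pad.
Only numpy, scipy, OpenCV 4.12 (cv2) and the standard library are available. Lean on these libraries where they do the work, as an engineer would, in place of code of your own. Each camera call takes 0.05 s, during which the arm holds its last target. There are 200 camera calls.

## Working session

There is one attempt and no reset: what is moved stays moved. The work goes in short steps, Python scripts to look and compute and a shell command to move; the robot and the scene stay as the last step left them, time stands still between calls to the robot, and variables do not carry over. Pictures are saved under pics/ and viewed, at most 10 in all, crops included, and the job is handed in when it is done.

```bash
mkdir -p pics; cat > h.py <<'E'
import numpy as np,cv2
from rig import readout,cams,order,ctrl
from scipy.spatial.transform import Rotation as R
def rot(q): return R.from_quat([q[1],q[2],q[3],q[0]]).as_matrix()
def cloud(cam):
    k=cams.calibration(cam); im,d=cams.capture(cam)
    v,u=np.mgrid[:480,:640]
    p=np.stack([(u-k['cx'])/k['fx']*d,(v-k['cy'])/k['fy']*d,d],-1)
    A=np.array(k['attitude'],float); A=A if A.shape==(3,3) else rot(A)
    return im,d,p@A.T+np.array(k['position'])
def save(n,im): cv2.imwrite('pics/'+n,im[...,::-1])
E
python3 - <<'E'
from h import *
s=readout.sense();print(s); print(rot(s['ee_rot']).round(3), ctrl.tip_extent)
for c in('top','side'):
    im,d,P=cloud(c);save(c+'1.png',im);print(c,cams.calibration(c))
    for n in ['deck_top','tin_a','carton_orange','carton_green','bottle_amber','bottle_green','carton_white','tape_roll','stapler']:
        for r in cams.trace(n,c)[:4]:
            m=r['pixels']&(d>0)
            if m.sum()>20: 
                q=P[m]; zt=np.percentile(q[:,2],95); t=q[q[:,2]>zt-8]
                print(n,round(r['p'],2),r['bbox'],'top z',zt.round(),'c',((t.min(0)+t.max(0))/2).round(),'ext',np.ptp(t,axis=0).round())
E
```

```text
{'time_s': 0.0, 'joints': array([-1.39239257e+00,  3.13453758e-01,  1.49846416e+00, -3.46090925e-05,
        1.33099620e+00, -2.23386318e-01]), 'dq': array([ 6.42570988e-04,  1.57536714e-03, -7.42682091e-04,  4.62276723e-05,
        9.96909259e-04,  1.36392976e-03]), 'tau': array([-1.53231133e-03, -4.12270975e+01, -2.59744924e+01, -2.80651411e-04,
        4.14764945e-03, -3.01391663e-05]), 'eef_pos': array([ 205.26786272, -483.01911125,  303.32289769]), 'ee_rot': array([-6.60943465e-04,  9.79887332e-01,  1.99550443e-01, -1.94294592e-06]), 'force': array([-0.01042972, -0.42958424, -0.34566091]), 'wrist_torque': array([-0.00063271,  0.0200481 , -0.01453236]), 'grip_force': 0.0, 'grip_width': 0.9966823945653634}
[[ 0.92   0.391 -0.   ]
 [ 0.391 -0.92   0.001]
 [ 0.    -0.001 -1.   ]] 72.6
top {'fx': 526.5813759674959, 'fy': 526.5813759674959, 'cx': 316.8753377065044, 'cy': 233.2254075385962, 'position': array([ 330.30103376,    2.58969371, 1243.52375984]), 'attitude': array([-0.05801632,  0.70589487, -0.70395646,  0.05283797])}
deck_top 0.93 [222.5, 132.4, 377.0, 289.0] top z 91.0 c [57
[... 1745 characters left out ...]
 126.] ext [50. 52. 12.]
tin_a 0.66 [257.3, 254.7, 282.0, 294.4] top z 128.0 c [558. 197. 126.] ext [48. 49. 12.]
carton_orange 0.59 [318.3, 237.3, 343.9, 273.7] top z 111.0 c [454.  77. 109.] ext [47. 51. 12.]
carton_green 0.94 [287.6, 194.0, 311.4, 228.5] top z 113.0 c [587. -32. 121.] ext [ 58. 126.  33.]
bottle_amber 0.89 [237.7, 218.2, 255.0, 247.1] top z 111.0 c [689.  55. 110.] ext [21. 23. 11.]
bottle_green 0.86 [297.0, 343.8, 314.0, 376.0] top z 67.0 c [420. 352.  66.] ext [19. 16. 12.]
carton_white 0.82 [324.4, 154.5, 346.0, 188.0] top z 45.0 c [ 603. -409.   43.] ext [ 89. 104.  12.]
carton_white 0.41 [216.2, 204.9, 359.7, 308.7] top z 124.0 c [561. 111. 129.] ext [170. 162.  26.]
```

View pics/top1.png

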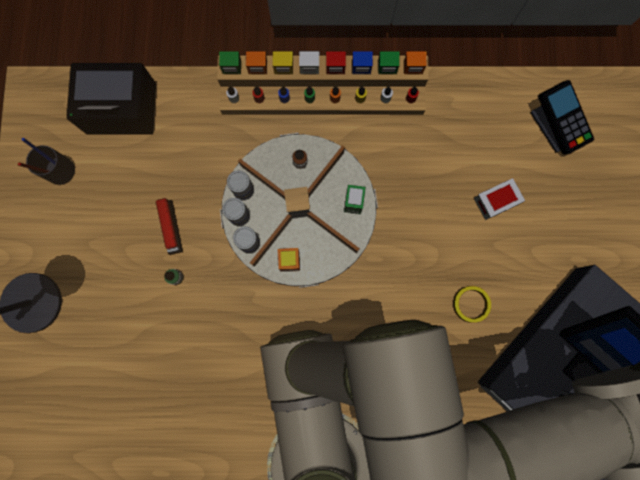

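```bash
python3 - <<'E'
from h import *
from scipy.optimize import least_squares
im,d,P=cloud('top')
# post top z~139 & deck fit
r=cams.trace('deck_top','top')[0]
m=r['pixels']&(abs(P[...,2]-45)<6)
q=P[m][:,:2]; h=cv2.convexHull(q.astype(np.float32))[:,0]
c,rad=cv2.minEnclosingCircle(q.astype(np.float32));print('deck',c,rad,np.median(P[m][:,2]))
f=least_squares(lambda x:np.hypot(*(h-x[:2]).T)-x[2],[*c,180],loss='soft_l1',f_scale=2);print(f.x)
c=f.x[:2]
D=np.hypot(P[...,0]-c[0],P[...,1]-c[1])
m=(D<45)&(abs(P[...,2]-139)<8); print('post',cv2.minAreaRect(P[m][:,:2].astype(np.float32)))
m=(D>60)&(D<168)&(abs(P[...,2]-90)<5)
q=P[m][:,:2]-c;a=np.degrees(np.arctan2(q[:,1],q[:,0]))
hh,e=np.histogram(a,90,(-180,180));print([(int(e[i]+2),int(hh[i])) for i in range(90) if hh[i]>5])
for n in (45,135,225,315):
    k=abs((a-n+180)%360-180-0)<22
    if k.sum()>5: print(n,np.median(a[k]),k.sum())
E
```

```text
deck (579.3081665039062, 55.94489669799805) 183.5703887939453 44.24804700910249
[579.62033437  55.9472321  180.31686754]
post ((579.3634033203125, 55.65679168701172), (50.82820129394531, 49.80345153808594), 7.349538326263428)
[(-178, 6), (-130, 66), (-126, 116), (-94, 15), (-42, 9), (-38, 138), (-34, 24), (-10, 13), (-6, 27), (-2, 13), (2, 17), (6, 21), (50, 49), (54, 116), (82, 14), (106, 16), (134, 9), (138, 8), (142, 130), (146, 48)]
45 52.89991216621461 169
135 142.76388377084578 198
225 -127.39834765107142 183
315 -37.652490766432926 171
```

The top view shows the display centred at px (299,209), tins at (240,182), (235,210) and (246,239), the orange carton at (289,259) and the free patch at about (320,255). In world terms the deck centre is (579.5, 56) with a yaw of about 7.6°. I'll push the divider at 232.6°, which is the 225° one.

Units first: shifts go in shares of 750 mm and turns go in shares of 4 rad. So 202 mm / 750 = 0.2693, 140 mm / 750 = 0.1867, -1.17 rad / 4 = -0.2925.

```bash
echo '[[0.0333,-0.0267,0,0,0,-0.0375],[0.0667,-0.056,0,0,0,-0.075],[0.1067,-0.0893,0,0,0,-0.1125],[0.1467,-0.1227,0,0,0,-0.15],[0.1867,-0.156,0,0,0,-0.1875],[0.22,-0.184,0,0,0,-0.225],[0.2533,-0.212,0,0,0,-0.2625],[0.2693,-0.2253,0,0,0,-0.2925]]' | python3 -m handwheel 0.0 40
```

```text
refused: ROWS must be a list of objects, one for each row. Nothing was moved.
```

Refused on format, not on reach. It needs a list of objects, one for each row.

```bash
echo '[{"d":[0.0333,-0.0267,0],"r":[0,0,-0.0375]},{"d":[0.0667,-0.056,0],"r":[0,0,-0.075]},{"d":[0.1067,-0.0893,0],"r":[0,0,-0.1125]},{"d":[0.1467,-0.1227,0],"r":[0,0,-0.15]},{"d":[0.1867,-0.156,0],"r":[0,0,-0.1875]},{"d":[0.22,-0.184,0],"r":[0,0,-0.225]},{"d":[0.2533,-0.212,0],"r":[0,0,-0.2625]},{"d":[0.2693,-0.2253,0],"r":[0,0,-0.2925]}]' | python3 -m handwheel 0.0 40
python3 - <<'E'
from h import *
s=readout.sense();print(rot(s['ee_rot']).round(3),s['joints'].round(2))
p=np.array(s['eef_pos'])
print('to entry tool axes', (rot(s['ee_rot']).T@(np.array([460,-18,133])-p)).round(1))
E2=np.array([460,-18])
for t in range(-4,90,6):
    a=np.radians(232.6+t);n=np.array([-np.sin(a),np.cos(a)])
    w=np.array([579.5,56])+142*np.array([np.cos(a),np.sin(a)])-19*n
    print(t,w.round(1),'rel entry X,Y',(w-E2).round(0))
E
```

```text
time_s: 1.9
eef_pos: [325.8, -246.7, 304.1]
ee_rot: [0.0, 0.704, 0.71, 0.0]
force: [-0.2, 0.1, 0.7]
grip_width: -0.002
grip_force: 0.0
[[-0.009  1.     0.   ]
 [ 1.     0.009  0.   ]
 [ 0.     0.    -1.   ]] [-0.94  0.05  1.81  0.    1.28 -0.95]
to entry tool axes [227.5 136.1 171.1]
-4 [471.3 -38. ] rel entry X,Y [ 11. -20.]
2 [481.8 -48.7] rel entry X,Y [ 22. -31.]
8 [493.2 -58.4] rel entry X,Y [ 33. -40.]
14 [505.7 -66.8] rel entry X,Y [ 46. -49.]
20 [518.9 -73.8] rel entry X,Y [ 59. -56.]
26 [532.8 -79.4] rel entry X,Y [ 73. -61.]
32 [547.2 -83.6] rel entry X,Y [ 87. -66.]
38 [562.  -86.2] rel entry X,Y [102. -68.]
44 [576.9 -87.2] rel entry X,Y [117. -69.]
50 [591.9 -86.7] rel entry X,Y [132. -69.]
56 [606.8 -84.6] rel entry X,Y [147. -67.]
62 [621.3 -81. ] rel entry X,Y [161. -63.]
68 [635.4 -75.9] rel entry X,Y [175. -58.]
74 [648.9 -69.3] rel entry X,Y [189. -51.]
80 [661.6 -61.4] rel entry X,Y [202. -43.]
86 [673.5 -52.2] rel entry X,Y [213. -34.]
```

In the tool's units: 228 mm / 750 = 0.304, 215 mm / 750 = 0.2867.

```bash
echo '[{"d":[0.0467,0.0267,0]},{"d":[0.1,0.0587,0]},{"d":[0.1533,0.0907,0]},{"d":[0.2067,0.1227,0]},{"d":[0.2533,0.152,0]},{"d":[0.2867,0.172,0]},{"d":[0.304,0.1813,0]},{"d":[0.304,0.1813,0]}]' | python3 -m handwheel
echo '[{"d":[0,0,0.0467]},{"d":[0,0,0.1]},{"d":[0,0,0.1533]},{"d":[0,0,0.1933]},{"d":[0,0,0.22]},{"d":[0,0,0.228]},{"d":[0,0,0.228]}]' | python3 -m handwheel
```

```text
time_s: 2.7
eef_pos: [461.3, -19.2, 303.8]
ee_rot: [-0.0, 0.706, 0.708, 0.0]
force: [-0.5, -0.7, -0.3]
grip_width: -0.002
grip_force: 0.0
time_s: 3.4
eef_pos: [460.7, -21.1, 132.8]
ee_rot: [-0.0, 0.707, 0.707, -0.0]
force: [-0.2, 0.1, 0.4]
grip_width: -0.0
grip_force: 0.0
```

In the tool's units: -49 mm / 750 = -0.0653, 46 mm / 750 = 0.0613.

```bash
echo '[{"d":[-0.0133,0.0067,0]},{"d":[-0.0267,0.0147,0]},{"d":[-0.0347,0.0227,0]},{"d":[-0.0413,0.0293,0]},{"d":[-0.048,0.0373,0]},{"d":[-0.0533,0.044,0]},{"d":[-0.06,0.0533,0]},{"d":[-0.0653,0.0613,0]}]' | python3 -m handwheel
python3 - <<'E'
from h import *
im,d,P=cloud('top');save('p2.png',im[100:330,180:420].repeat(2,0).repeat(2,1))
E
```

```text
time_s: 4.2
eef_pos: [507.4, -69.7, 132.8]
ee_rot: [-0.0, 0.707, 0.707, -0.0]
force: [-1.5, 2.4, 1.0]
grip_width: -0.001
grip_force: 1.3
```

View pics/p2.png

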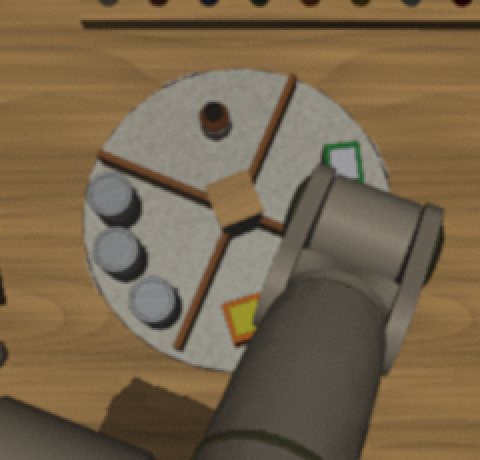

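The tins ride along upright at crop px (110,198), (120,250) and (153,300). The deck has turned about 17°, so I'll keep pushing.

In the tool's units: 115 mm / 750 = 0.1533, 101 mm / 750 = 0.1347.

```bash
echo '[{"d":[-0.0093,0.0173,0]},{"d":[-0.016,0.036,0]},{"d":[-0.0227,0.0547,0]},{"d":[-0.0253,0.0747,0]},{"d":[-0.0267,0.0947,0]},{"d":[-0.0267,0.1147,0]},{"d":[-0.024,0.1347,0]},{"d":[-0.0187,0.1533,0]}]' | python3 -m handwheel
echo '[{"d":[0.0067,0.0187,0]},{"d":[0.016,0.0373,0]},{"d":[0.0267,0.0547,0]},{"d":[0.0267,0.0547,0]},{"d":[0.0267,0.0547,0]},{"d":[0.0267,0.0547,0]}]' | python3 -m handwheel
python3 - <<'E'
from h import *
im,d,P=cloud('top');save('p3.png',im[100:330,180:420].repeat(2,0).repeat(2,1))
E
```

```text
time_s: 5.05
eef_pos: [622.8, -83.8, 132.8]
ee_rot: [0.0, 0.707, 0.707, -0.0]
force: [0.3, 0.9, -1.5]
grip_width: -0.004
grip_force: 0.0
time_s: 5.65
eef_pos: [662.5, -63.8, 132.9]
ee_rot: [-0.0, 0.707, 0.707, -0.0]
force: [0.1, -1.0, -0.4]
grip_width: -0.003
grip_force: 0.0
```

View pics/p3.png

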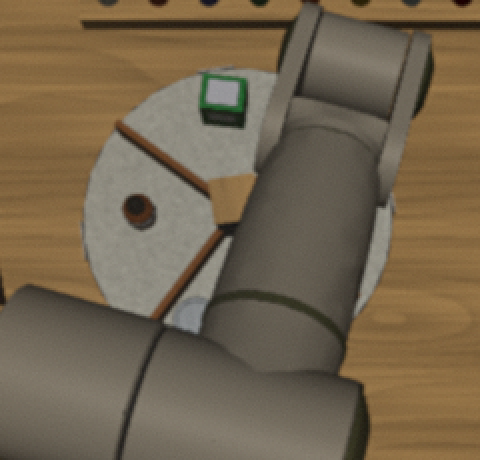

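The deck looks home: dividers at crop px (120,125) and (160,315), one tin visible at (190,315). Now I'll lift out and look again.

In the tool's units: -200 mm / 750 = -0.2667, -190 mm / 750 = -0.2533.

```bash
echo '[{"d":[0,0,-0.04]},{"d":[0,0,-0.0933]},{"d":[0,0,-0.1533]},{"d":[0,0,-0.2133]},{"d":[0,0,-0.2533]},{"d":[0,0,-0.2667]}]' | python3 -m handwheel 1.0
echo '[{"d":[-0.02,-0.0533,0]},{"d":[-0.0467,-0.1133,0]},{"d":[-0.0733,-0.1733,0]},{"d":[-0.1,-0.2333,0]},{"d":[-0.12,-0.2733,0]},{"d":[-0.1333,-0.3,0]},{"d":[-0.1333,-0.3,0]}]' | python3 -m handwheel
cat > m.py <<'E'
from h import *
s=readout.sense();print(s['time_s'],s['eef_pos'],s['joints'].round(2))
for c in('side','wrist','top'):
    im,d,P=cloud(c);save(c+'_%d.png'%(s['time_s']*100),im)
    for n in ['tin_a','carton_orange']:
        for r in cams.trace(n,c)[:4]:
            m=r['pixels']&(d>0); q=P[m]
            if m.sum()<20: continue
            zt=np.percentile(q[:,2],90); t=q[abs(q[:,2]-zt)<5]
            (x,y),rr=cv2.minEnclosingCircle(t[:,:2].astype(np.float32))
            a=np.array([x-579.5,y-56]);print(c,n,round(r['p'],2),r['bbox'],'z',zt.round(),'c',round(x),round(y),'r',round(rr,1),'R',np.hypot(*a).round(),'ang',np.degrees(np.arctan2(a[1],a[0])).round(1))
E
python3 m.py; ls pics
```

```text
time_s: 6.3
eef_pos: [662.9, -63.7, 337.0]
ee_rot: [0.003, 0.707, 0.707, 0.001]
force: [0.5, 0.0, 0.1]
grip_width: 0.991
grip_force: 0.0
time_s: 7.0
eef_pos: [436.0, -164.4, 332.2]
ee_rot: [-0.001, 0.708, 0.706, -0.0]
force: [0.6, -0.5, 0.3]
grip_width: 1.002
grip_force: 0.0
7.0 [ 436.00406858 -164.36366145  332.22067565] [-0.61  0.16  1.62 -0.    1.37 -0.61]
side tin_a 0.95 [318.5, 240.5, 340.8, 279.9] z 127.0 c 447 95 r 27.3 R 138.0 ang 163.6
side tin_a 0.94 [331.1, 223.8, 352.7, 267.7] z 127.0 c 441 35 r 27.5 R 140.0 ang -171.2
side tin_a 0.77 [327.7, 211.2, 349.2, 233.0] z 127.0 c 466 -16 r 40.6 R 134.0 ang -147.6
side tin_a 0.24 [225.8, 216.1, 247.5, 249.6] z 112.0 c 704 77 r 30.0 R 126.0 ang 9.6
side carton_orange 0.82 [297.0, 200.2, 319.8, 229.0] z 110.0 c 563 -64 r 31.8 R 121.0 ang -97.6
wrist tin_a 0.91 [323.4, 1.1, 402.4, 85.1] z 130.0 c 470 -31 r 25.2 R 140.0 ang -141.4
wrist tin_a 0.52 [306.0, 0.0, 337.5, 7.9] z 62.0 c 443 8 r 9.3 R 144.0 ang -160.6
wrist carton_orange 0.66 [434.3, 61.5, 521.3, 133.9] z 113.0 c 565 -70 r 31.2 R 127.0 ang -96.7
top tin_a 0.79 [327.6, 241.3, 348.7, 266.9] z 130.0 c 470 -31 r 25.3 R 140.0 ang -141.6
top tin_a 0.74 [264.0, 247.8, 291.2, 275.2] z 130.0 c 448 93 r 24.8 R 136.0 ang 164.3
top carton_orange 0.86 [340.1, 195.0, 365.7, 222.2] z 113.0 c 565 -70 r 29.3 R 127.0 ang -96.5
top carton_orange 0.25 [278.5, 137.6, 304.6, 161.7] z 115.0 c 705 72 r 29.7 R 126.0 ang 7.5
p2.png
p3.png
side1.png
side_700.png
top1.png
top_700.png
wrist_700.png
```

Tins are at (448,93), (441,35) and (470,-31), and the deck is home. I'll grasp radially, starting with the middle tin, T2.

In the tool's units: 200 mm / 750 = 0.2667, 190 mm / 750 = 0.2533, -0.154 rad / 4 = -0.0385.

```bash
echo '[{"d":[0.04,0.0027,0.02],"r":[0,0,-0.0125]},{"d":[0.1,0.004,0.0467],"r":[0,0,-0.025]},{"d":[0.16,0.0053,0.08],"r":[0,0,-0.0385]},{"d":[0.22,0.0067,0.1067],"r":[0,0,-0.0385]},{"d":[0.2533,0.0067,0.12],"r":[0,0,-0.0385]},{"d":[0.2667,0.0067,0.1267],"r":[0,0,-0.0385]},{"d":[0.2667,0.0067,0.1267],"r":[0,0,-0.0385]}]' | python3 -m handwheel 1.0 40
cat > g.py <<'E'
import sys
from h import *
x,y,z=map(float,sys.argv[1:4]);s=readout.sense();M=rot(s['ee_rot'])
print('t',round(s['time_s'],2),s['eef_pos'].round(1),'yaw of y',np.degrees(np.arctan2(M[1,1],M[0,1])).round(2),'delta tool',(M.T@(np.array([x,y,z])-s['eef_pos'])).round(1))
E
python3 g.py 441 35 156
python3 - <<'E'
from h import *
f=[]
im,d,P=cloud('wrist');save('w_t2.png',im)
for r in cams.trace('tin_a','wrist')[:4]:
    m=r['pixels']&(d>0); q=P[m]; 
    if m.sum()<20: continue
    zt=np.percentile(q[:,2],90); t=q[abs(q[:,2]-zt)<5]
    (x,y),rr=cv2.minEnclosingCircle(t[:,:2].astype(np.float32));print(round(r['p'],2),r['bbox'],zt,x,y,rr)
for i in range(6): cams.capture('wrist');s=readout.sense();f.append([*s['force'],*s['wrist_torque'],*s['tau'][1:3]])
print(np.mean(f,0).round(2),np.std(f,0).round(2))
E
```

```text
time_s: 8.15
eef_pos: [442.8, 37.1, 237.6]
ee_rot: [-0.0, 0.649, 0.76, -0.0]
force: [0.7, -0.4, 0.7]
grip_width: 0.999
grip_force: 0.0
t 8.15 [442.8  37.1 237.6] yaw of y 9.0 delta tool [-1.8 -2.1 81.6]
0.8 [300.9, 300.1, 387.4, 419.0] 129.33176919039076 465.2356262207031 -13.593771934509277 38.354087829589844
0.79 [265.6, 204.6, 360.7, 327.1] 129.5513800159134 441.0324401855469 39.30158996582031 32.30785369873047
0.73 [291.3, 114.9, 396.2, 218.9] 129.71875673423605 448.57794189453125 92.69129180908203 25.182966232299805
[ 1.100e-01  1.700e-01 -0.000e+00  0.000e+00  0.000e+00  2.000e-02
 -3.341e+01 -2.340e+01] [0.52 0.37 0.38 0.03 0.02 0.03 0.08 0.08]
```

In the tool's units: 81 mm / 750 = 0.108, 77 mm / 750 = 0.1027.

```bash
echo '[{"d":[-0.0013,-0.0013,0.0267]},{"d":[-0.0013,-0.0013,0.06]},{"d":[-0.0013,-0.0013,0.0867]},{"d":[-0.0013,-0.0013,0.1027]},{"d":[-0.0013,-0.0013,0.108]},{"d":[-0.0013,-0.0013,0.108]}]' | python3 -m handwheel 1.0 40
echo '[{},{},{},{},{},{}]' | python3 -m handwheel 0.0 40
echo '[{"d":[0,0,-0.0053]},{"d":[0,0,-0.016]},{"d":[0,0,-0.0267]},{"d":[0,0,-0.036]},{"d":[0,0,-0.04]},{"d":[0,0,-0.04]},{"d":[0,0,-0.04]}]' | python3 -m handwheel
cat > w.py <<'E'
from h import *
f=[]
for i in range(10): cams.capture('wrist');s=readout.sense();f.append([*s['force'],*s['wrist_torque'],*s['tau'][1:3]])
print(s['time_s'],s['eef_pos'],np.mean(f,0).round(2),np.std(f,0).round(2))
E
python3 w.py
```

```text
time_s: 9.15
eef_pos: [442.0, 35.1, 156.9]
ee_rot: [-0.0, 0.65, 0.76, -0.0]
force: [-0.7, 0.1, -0.3]
grip_width: 0.998
grip_force: 0.0
time_s: 9.75
eef_pos: [442.3, 35.3, 157.6]
ee_rot: [0.001, 0.65, 0.76, 0.0]
force: [-1.9, -0.4, 7.4]
grip_width: 0.575
grip_force: 40.9
time_s: 10.45
eef_pos: [441.9, 35.3, 186.8]
ee_rot: [-0.0, 0.65, 0.76, -0.0]
force: [0.2, 0.7, -2.1]
grip_width: 0.582
grip_force: 41.6
10.95 [441.99033462  35.31710824 186.84703643] [-4.000e-01  8.000e-02 -1.520e+00  0.000e+00 -1.000e-02  0.000e+00
 -3.549e+01 -2.177e+01] [0.62 0.35 0.45 0.02 0.02 0.02 0.09 0.04]
```

T2 weighs about 0.15 kg, so it's a light one. Putting it back.

In the tool's units: 29.5 mm / 750 = 0.0393, 29 mm / 750 = 0.0387.

```bash
echo '[{"d":[0,0,0.0107]},{"d":[0,0,0.0213]},{"d":[0,0,0.0307]},{"d":[0,0,0.036]},{"d":[0,0,0.0387]},{"d":[0,0,0.0393]},{"d":[0,0,0.0393]}]' | python3 -m handwheel
echo '[{},{},{},{},{}]' | python3 -m handwheel 1.0
echo '[{"d":[0,0,-0.016]},{"d":[0,0,-0.0467]},{"d":[0,0,-0.08]},{"d":[0,0,-0.1]},{"d":[0,0,-0.108]}]' | python3 -m handwheel
echo '[{"d":[-0.02,0.0067,0],"r":[0,0,-0.0325]},{"d":[-0.0467,0.02,0],"r":[0,0,-0.065]},{"d":[-0.0733,0.0333,0],"r":[0,0,-0.1]},{"d":[-0.08,0.0413,0],"r":[0,0,-0.1295]},{"d":[-0.0813,0.0413,0],"r":[0,0,-0.1295]},{"d":[-0.0813,0.0413,0],"r":[0,0,-0.1295]}]' | python3 -m handwheel
python3 g.py 470 -31 156
```

```text
time_s: 11.65
eef_pos: [441.8, 35.3, 157.7]
ee_rot: [-0.0, 0.65, 0.76, -0.0]
force: [-4.0, -0.3, 4.5]
grip_width: 0.575
grip_force: 42.2
time_s: 12.15
eef_pos: [442.1, 35.3, 157.4]
ee_rot: [0.0, 0.65, 0.76, 0.0]
force: [-0.9, -0.4, -0.2]
grip_width: 0.999
grip_force: 0.0
time_s: 12.65
eef_pos: [442.4, 35.3, 239.7]
ee_rot: [0.001, 0.65, 0.76, 0.001]
force: [-1.2, -0.4, -0.2]
grip_width: 0.997
grip_force: 0.0
time_s: 13.25
eef_pos: [481.7, -20.0, 237.8]
ee_rot: [-0.001, 0.435, 0.9, -0.0]
force: [0.1, 0.1, 0.2]
grip_width: 0.999
grip_force: 0.0
t 13.25 [481.7 -20.  237.8] yaw of y 38.37 delta tool [ -1.4 -15.9  81.8]
```

In the tool's units: 81 mm / 750 = 0.108, -1.4 mm / 750 = -0.0019.

```bash
echo '[{"d":[-0.0013,-0.0133,0.0067]},{"d":[-0.0019,-0.0213,0.0267]},{"d":[-0.0019,-0.0213,0.06]},{"d":[-0.0019,-0.0213,0.0867]},{"d":[-0.0019,-0.0213,0.1027]},{"d":[-0.0019,-0.0213,0.108]},{"d":[-0.0019,-0.0213,0.108]}]' | python3 -m handwheel 1.0 40
echo '[{},{},{},{},{},{}]' | python3 -m handwheel 0.0 40
echo '[{"d":[0,0,-0.0053]},{"d":[0,0,-0.016]},{"d":[0,0,-0.0267]},{"d":[0,0,-0.036]},{"d":[0,0,-0.04]},{"d":[0,0,-0.04]},{"d":[0,0,-0.04]}]' | python3 -m handwheel
python3 w.py
```

```text
time_s: 13.95
eef_pos: [470.3, -31.3, 157.4]
ee_rot: [-0.0, 0.434, 0.901, -0.0]
force: [0.4, 0.4, 0.1]
grip_width: 1.002
grip_force: 0.0
time_s: 14.55
eef_pos: [470.7, -31.4, 158.1]
ee_rot: [0.001, 0.434, 0.901, 0.0]
force: [-1.5, -0.8, 6.7]
grip_width: 0.58
grip_force: 40.9
time_s: 15.25
eef_pos: [470.3, -31.2, 187.2]
ee_rot: [-0.0, 0.434, 0.901, -0.0]
force: [-0.2, 0.0, -4.3]
grip_width: 0.58
grip_force: 42.1
15.75 [470.41828243 -31.21854559 187.38402069] [ 3.200e-01  4.000e-02 -4.260e+00  1.000e-02 -1.000e-02 -1.000e-02
 -3.966e+01 -2.297e+01] [0.28 0.61 0.6  0.03 0.04 0.03 0.09 0.04]
```

T3 weighs about 0.43 kg and is probably the full one. I'll put it down and check T1 to be certain.

In the tool's units: 29.5 mm / 750 = 0.0393, 29 mm / 750 = 0.0387.

```bash
echo '[{"d":[0,0,0.0107]},{"d":[0,0,0.0213]},{"d":[0,0,0.0307]},{"d":[0,0,0.036]},{"d":[0,0,0.0387]},{"d":[0,0,0.0393]},{"d":[0,0,0.0393]}]' | python3 -m handwheel
echo '[{},{},{},{},{}]' | python3 -m handwheel 1.0
echo '[{"d":[0,0,-0.016]},{"d":[0,0,-0.0467]},{"d":[0,0,-0.08]},{"d":[0,0,-0.1]},{"d":[0,0,-0.108]}]' | python3 -m handwheel
echo '[{"d":[0.016,0.0093,0],"r":[0,0,0.0375]},{"d":[0.04,0.0267,0],"r":[0,0,0.075]},{"d":[0.0667,0.044,0],"r":[0,0,0.1125]},{"d":[0.1,0.0613,0],"r":[0,0,0.15]},{"d":[0.1267,0.072,0],"r":[0,0,0.1875]},{"d":[0.148,0.08,0],"r":[0,0,0.225]},{"d":[0.148,0.08,0],"r":[0,0,0.2363]},{"d":[0.148,0.08,0],"r":[0,0,0.2363]}]' | python3 -m handwheel
python3 g.py 448 93 156
```

```text
time_s: 16.45
eef_pos: [470.5, -31.4, 158.2]
ee_rot: [0.0, 0.434, 0.901, -0.0]
force: [-2.6, -1.1, 0.4]
grip_width: 0.577
grip_force: 42.5
time_s: 16.95
eef_pos: [470.5, -31.2, 158.0]
ee_rot: [0.0, 0.434, 0.901, 0.0]
force: [-0.5, -0.7, 0.4]
grip_width: 1.001
grip_force: 0.0
time_s: 17.45
eef_pos: [470.8, -31.3, 241.1]
ee_rot: [0.002, 0.434, 0.901, 0.0]
force: [-0.1, -0.1, -0.8]
grip_width: 1.0
grip_force: 0.0
time_s: 18.25
eef_pos: [447.9, 93.3, 238.9]
ee_rot: [-0.0, 0.796, 0.605, -0.0]
force: [-0.3, -0.8, 1.5]
grip_width: 0.997
grip_force: 0.0
t 18.25 [447.9  93.3 238.9] yaw of y -15.55 delta tool [-0.3  0.2 82.9]
```

In the tool's units: 81 mm / 750 = 0.108, 77 mm / 750 = 0.1027.

```bash
echo '[{"d":[0,0,0.0267]},{"d":[0,0,0.06]},{"d":[0,0,0.0867]},{"d":[0,0,0.1027]},{"d":[0,0,0.108]},{"d":[0,0,0.108]}]' | python3 -m handwheel 1.0 40
echo '[{},{},{},{},{},{}]' | python3 -m handwheel 0.0 40
echo '[{"d":[0,0,-0.0053]},{"d":[0,0,-0.016]},{"d":[0,0,-0.0267]},{"d":[0,0,-0.036]},{"d":[0,0,-0.04]},{"d":[0,0,-0.04]},{"d":[0,0,-0.04]}]' | python3 -m handwheel
python3 w.py
```

```text
time_s: 18.85
eef_pos: [448.1, 92.7, 157.7]
ee_rot: [-0.0, 0.796, 0.605, -0.0]
force: [-0.2, -0.4, 0.4]
grip_width: 0.999
grip_force: 0.0
time_s: 19.45
eef_pos: [448.4, 93.0, 158.7]
ee_rot: [0.0, 0.796, 0.605, 0.001]
force: [-1.3, -0.8, 6.6]
grip_width: 0.577
grip_force: 41.1
time_s: 20.15
eef_pos: [448.0, 93.0, 187.8]
ee_rot: [-0.0, 0.796, 0.605, -0.0]
force: [-0.5, -0.2, -2.2]
grip_width: 0.577
grip_force: 41.7
20.65 [448.13920421  92.96912526 187.87210071] [-1.000e-02 -5.000e-02 -1.760e+00  0.000e+00  0.000e+00  1.000e-02
 -3.717e+01 -2.211e+01] [0.53 0.38 0.4  0.03 0.03 0.04 0.09 0.04]
```

T1 weighs about 0.18 kg, so T3 is the full tin. I'll put T1 back and return to T3.

In the tool's units: 29.5 mm / 750 = 0.0393, 29 mm / 750 = 0.0387.

```bash
echo '[{"d":[0,0,0.0107]},{"d":[0,0,0.0213]},{"d":[0,0,0.0307]},{"d":[0,0,0.036]},{"d":[0,0,0.0387]},{"d":[0,0,0.0393]},{"d":[0,0,0.0393]}]' | python3 -m handwheel
echo '[{},{},{},{},{}]' | python3 -m handwheel 1.0
echo '[{"d":[0,0,-0.016]},{"d":[0,0,-0.0467]},{"d":[0,0,-0.08]},{"d":[0,0,-0.1]},{"d":[0,0,-0.108]}]' | python3 -m handwheel
echo '[{"d":[-0.02,0.0093,0],"r":[0,0,-0.0375]},{"d":[-0.0507,0.024,0],"r":[0,0,-0.075]},{"d":[-0.0827,0.04,0],"r":[0,0,-0.1125]},{"d":[-0.1173,0.056,0],"r":[0,0,-0.15]},{"d":[-0.1467,0.0667,0],"r":[0,0,-0.1875]},{"d":[-0.1667,0.072,0],"r":[0,0,-0.225]},{"d":[-0.1667,0.072,0],"r":[0,0,-0.2363]},{"d":[-0.1667,0.072,0],"r":[0,0,-0.2363]}]' | python3 -m handwheel
python3 g.py 470 -31 156; python3 m.py
```

```text
time_s: 21.35
eef_pos: [448.0, 93.1, 158.7]
ee_rot: [-0.0, 0.796, 0.605, -0.0]
force: [-2.8, 0.5, 4.9]
grip_width: 0.579
grip_force: 42.2
time_s: 21.85
eef_pos: [448.2, 93.0, 158.4]
ee_rot: [0.0, 0.796, 0.605, 0.0]
force: [-1.0, 0.6, -0.4]
grip_width: 1.003
grip_force: 0.0
time_s: 22.35
eef_pos: [448.5, 92.9, 240.7]
ee_rot: [0.001, 0.796, 0.605, 0.001]
force: [-0.8, 0.1, -0.4]
grip_width: 1.0
grip_force: 0.0
time_s: 23.15
eef_pos: [466.4, -42.3, 238.7]
ee_rot: [-0.001, 0.434, 0.901, -0.0]
force: [0.1, 0.0, 0.0]
grip_width: 1.001
grip_force: 0.0
t 23.15 [466.4 -42.3 238.7] yaw of y 38.52 delta tool [ 6.5  9.9 82.7]
23.15 [466.39299116 -42.29337524 238.72738856] [-0.34  0.26  1.76  0.    1.13 -1.01]
side tin_a 0.79 [329.4, 212.0, 347.4, 237.0] z 128.0 c 468 -4 r 45.3 R 127.0 ang -151.9
side tin_a 0.68 [332.4, 224.4, 353.2, 264.8] z 127.0 c 444 36 r 27.4 R 137.0 ang -171.8
side tin_a 0.61 [320.5, 240.3, 339.9, 276.9] z 127.0 c 447 97 r 26.7 R 138.0 ang 162.9
side tin_a 0.54 [260.1, 254.4, 277.4, 283.6] z 108.0 c 576 169 r 11.8 R 113.0 ang 91.6
side carton_orange 0.84 [296.7, 199.7, 322.3, 228.1] z 110.0 c 561 -66 r 29.8 R 123.0 ang -98.7
side carton_orange 0.62 [328.8, 225.7, 352.9, 267.5] z 127.0 c 442 36 r 27.5 R 139.0 ang -171.7
wrist tin_a 0.82 [281.5, 187.5, 382.9, 303.3] z 130.0 c 469 -30 r 25.3 R 140.0 ang -142.0
wrist tin_a 0.69 [384.2, 1.5, 535.8, 94.7] z 129.0 c 453 84 r 29.6 R 129.0 ang 167.3
wrist carton_orange 0.84 [351.2, 300.1, 443.8, 425.2] z 112.0 c 564 -70 r 30.7 R 127.0 ang -97.1
wrist carton_orange 0.57 [1.4, 353.4, 68.2, 396.7] z 24.0 c 342 -312 r 16.0 R 437.0 ang -122.8
top tin_a 0.8 [265.7, 245.8, 289.9, 275.4] z 130.0 c 448 93 r 25.0 R 137.0 ang 164.2
top tin_a 0.54 [324.6, 251.6, 341.0, 263.9] z 131.0 c 458 -23 r 20.1 R 145.0 ang -146.9
```

In the tool's units: 81 mm / 750 = 0.108, 6.5 mm / 750 = 0.0087.

```bash
echo '[{"d":[0.0053,0.008,0]},{"d":[0.0087,0.0133,0.0133]},{"d":[0.0087,0.0133,0.0533]},{"d":[0.0087,0.0133,0.0827]},{"d":[0.0087,0.0133,0.1013]},{"d":[0.0087,0.0133,0.108]},{"d":[0.0087,0.0133,0.108]}]' | python3 -m handwheel 1.0 50
echo '[{},{},{},{},{},{}]' | python3 -m handwheel 0.0 50
echo '[{"d":[0,0,-0.0053]},{"d":[0,0,-0.02]},{"d":[0,0,-0.0533]},{"d":[0,0,-0.0933]},{"d":[0,0,-0.1333]},{"d":[0,0,-0.1733]},{"d":[0,0,-0.2]},{"d":[0,0,-0.2133]}]' | python3 -m handwheel
echo '[{"d":[0,0,-0.0133]},{"d":[0,0,-0.0133]},{"d":[0,0,-0.0133]},{"d":[0,0,-0.0133]},{"d":[0,0,-0.0133]},{"d":[0,0,-0.0133]},{"d":[0,0,-0.0133]},{"d":[0,0,-0.0133]}]' | python3 -m handwheel
python3 m.py
```

```text
time_s: 24.3
eef_pos: [470.2, -30.3, 157.7]
ee_rot: [-0.001, 0.434, 0.901, -0.0]
force: [-0.6, 0.4, 0.2]
grip_width: 0.999
grip_force: 0.0
time_s: 24.9
eef_pos: [470.7, -30.8, 159.2]
ee_rot: [0.001, 0.434, 0.901, 0.0]
force: [-0.9, 0.2, 5.9]
grip_width: 0.571
grip_force: 51.1
time_s: 25.7
eef_pos: [470.4, -30.6, 320.5]
ee_rot: [0.001, 0.434, 0.901, 0.0]
force: [0.5, 0.1, -4.4]
grip_width: 0.576
grip_force: 52.7
time_s: 26.5
eef_pos: [470.3, -30.6, 328.3]
ee_rot: [-0.0, 0.434, 0.901, -0.0]
force: [-0.1, -0.2, -5.0]
grip_width: 0.569
grip_force: 52.7
26.5 [470.33455129 -30.64672974 328.32545136] [-0.31  0.18  1.61 -0.    1.36 -0.99]
side tin_a 0.9 [329.8, 225.7, 351.7, 267.3] z 127.0 c 439 36 r 27.5 R 142.0 ang -172.0
side tin_a 0.79 [319.5, 240.1, 342.2, 277.2] z 127.0 c 447 97 r 25.9 R 139.0 ang 163.0
side tin_a 0.67 [331.4, 151.8, 354.5, 192.8] z 296.0 c 468 -27 r 26.2 R 139.0 ang -143.5
side carton_orange 0.96 [298.0, 199.2, 321.0, 227.7] z 110.0 c 562 -66 r 29.9 R 124.0 ang -98.3
wrist tin_a 0.88 [355.4, 24.8, 442.2, 110.8] z 130.0 c 448 93 r 25.3 R 137.0 ang 164.3
wrist tin_a 0.82 [236.6, 223.4, 396.7, 420.7] z 299.0 c 470 -29 r 25.1 R 139.0 ang -142.3
wrist tin_a 0.66 [301.1, 96.7, 374.1, 172.4] z 130.0 c 442 32 r 25.1 R 139.0 ang -169.9
wrist carton_orange 0.57 [271.5, 1.7, 640.0, 355.7] z 91.0 c 564 67 r 150.5 R 19.0 ang 146.1
top tin_a 0.67 [303.2, 250.6, 319.5, 261.2] z 131.0 c 457 27 r 17.2 R 126.0 ang -166.5
top tin_a 0.54 [265.0, 247.7, 283.9, 274.4] z 131.0 c 448 95 r 24.9 R 137.0 ang 163.6
top tin_a 0.4 [220.2, 133.9, 374.6, 280.2] z 76.0 c 578 57 r 168.0 R 2.0 ang 148.5
```

View pics/side_2650.png

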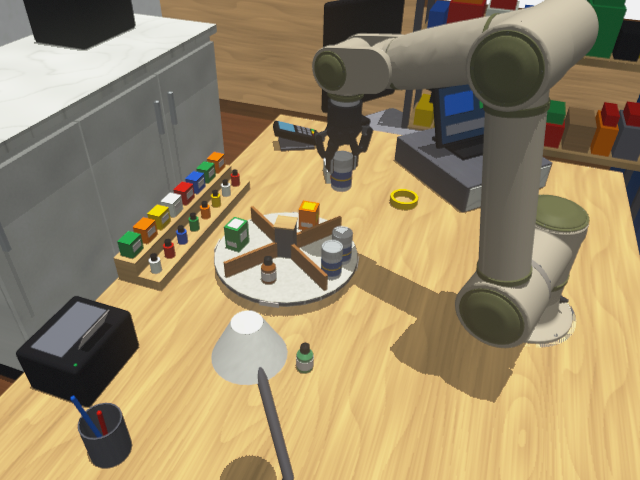

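The full tin hangs upright in the gripper at px (342,170). The other two stand in their bay at (331,258) and (342,243), and the remaining goods on the display are upright.

```bash
python3 -c "
from rig import order;print(order.finish_job())"
```

```text
the job is handed in; nothing more can be done
None
```

The job is handed in: the display is one click on, and the heaviest tin (about 0.43 kg, against about 0.15 and 0.18 kg for the others) is held upright about 170 mm above the deck, with the other two standing in their bay; the hand-in returned no verdict.

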